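Draw the small knife from the block and hold it ready over the lemon

ROBOT

A 6-joint arm with a two-finger parallel gripper is mounted at the origin on a cart in front of the work surface, level with it; the furniture and walls round the work are solid. World frame = base frame: x ahead of the robot, y to its left, z up, the work surface at z = 0. Lengths are in m, angles in degrees, forces in N, time in s.
With the tool pointing down it reaches from about 0.25 to 0.8 m from the base axis. Payload 8.5 kg.
Tool frame: the origin (TCP) lies at the very end of the fingers, on their centre line; the grasp point (between the pads) lies 19 mm behind it; z points along the fingers, y is the line along which they close (so a half turn about z gives the same grasp; the last joint's range is limited). The gripper opens to 85 mm and grips with 20 to 120 N. Pads are 22 mm wide; open, the fingers measure 114 mm over their backs; the gripper's body (76 mm by 85 mm) begins 54 mm behind the grasp point. The pads swing forward as they close: fully open they stand 13 mm farther back than shut.
Start: joints at [73.109, 13.648, -0.773, 75.585, 0, 90], TCP at [0.153, 0.502, 0.231] pointing down, gripper open.
Joint ranges: [-152.45, 152.45], [-59.26, 108.67], [-65.41, 83.53], [-104.44, 129.93], [-82.83, 76.93], [-180, 180]. Speed limits (degrees/s): [127.2, 127.2, 159.86, 180, 180, 180].

INTERFACE

Orientations are given as a 3x3 rotation matrix whose columns are the frame's x, y, z axes.
In Python, from workcell import * gives the robot as it stands.
- The arm moves only by the tool servo_tool, never from a script. Its argument "steps" is text: rows parted by semicolons, each of 5 numbers parted by spaces: the opening, from -1 (shut) to 1 (fully open), then the shift along the tool's x, y, z in mm, then the turn about the tool's z in rad. In form: hand dx dy dz twist; .... A call has 1 to 10 rows; each row shifts and turns the commanded pose from where the row before left it, along the tool's axes as they then stand; what a row does not reach is not made up. A row lasts 1/10 s, in which the tool goes at most 50 mm and 8.59 degrees, less where a joint would pass 70% of its speed; a pose out of reach is approached as far as the arm can. A call with a gripper value outside its range is refused whole. The fingers move at their own pace and stop on an object; "squeeze" is the grip in N (left out, the last holds). Time passes only in rows, so rows that do not move let the fingers close. It gives the time, the measured TCP pose, the force, the opening and the grip force at its end, in the units of the state.
- state(): the state, without advancing time (a new reading comes with each control period).
- capture(name): name is "scene" or "top" or "wrist"; returns a dict with "image" (400x640x3 uint8, blue, green, red), "depth" (400x640 float32, m along the optical axis (not along the pixel's ray), 0 where there is no reading), "K" (3x3 intrinsics, pixels), "distortion" ([k1, k2, p1, p2, k3] as OpenCV has them; the pictures are not rectified), "T" (4x4, takes a point from camera to world coordinates); the wrist camera has in their place "mount" (4x4, takes a point from camera to tool coordinates, whose origin is the TCP and whose axes are the flange's). Camera axes: x right, y down, z forward; pixel columns grow to the right and rows downward; lengths in m; the calibration is good to about 2 mm. A picture is of the moment at which its call begins: read the wrist's pose just before it.
- hand_in(): hands the job in; it is judged then, once.
The state is a dict: "clock": time; "joint_positions": joint angles; "qvel": joint speeds; "tau": joint torques, N m; "ee_pos": TCP position; "ee_rot": TCP orientation; "ft_force": force on the tool from outside, world axes, zero at the start; "torque": the same for the moment, N m; "grip_width": finger opening in m; "grasp_force": force on a finger pad.
Only numpy, scipy, OpenCV 4.12 (cv2) and the standard library are available. Lean on these libraries where they do the work, as an engineer would, in place of code of your own. Each camera call takes 0.05 s, during which the arm holds its last target. There are 200 camera calls.

TASK

Draw the small knife (the one with the shortest handle) out of the knife block, straight along its slot and gently, so that the blade is never forced against the wood, and hold it ready to halve the lemon on the chopping board crosswise: blade level with the edge down, the middle of the blade straight across the middle of the lemon, a finger's breadth or two above the peel. Do not touch the lemon, leave the other knives in the block and everything else where it is, and finish while still holding the knife there.

Things in the scene. Friction and masses are not known exactly. Their poses are not given: they have to be found in the camera images.
- knife_block: Fixed wooden knife block, 160 mm wide (y), 148 mm deep (x), 146 mm high. Origin: centre of its underside; z up; handles stick out on its -x side. Its sloping face looks up and forward at 45 degrees. Three equal slots, 56 mm apart in y, go in square to that face: down and back along (0.707, 0, -0.707) of the block. Which knife is in which slot varies.
- slot_mouth (a point): Mouth of the middle slot, at the middle of the slot's height on the sloping face, block frame (-51, 0, 119) mm; the other two are 56 mm to either side. Each slot is 7 mm wide, 32 mm high and 128 mm deep.
- small_knife: Small knife, loose in a slot at 45 degrees, edge on the slot's floor, bolster against the block's face. Black handle with steel bolster, 88 mm long together, flat sides 17 mm apart, 25 mm high; blade 105 long, 24 high, 2.5 mm thick; 0.11 kg, balanced near the bolster. Origin: bolster's front face, half-way up the blade. x along the blade to the point, z from edge to spine, y across the flat.
- handle_mid (a point): Middle of the small knife's handle, 50 mm behind its origin (knife frame (-50, 0, 0) mm): the place to grip, across the flat sides.
- blade_edge (a point): Point on the small knife's cutting edge at the middle of the blade, knife frame (50, 0, -12) mm.
- knife_tip (a point): Point of the small knife's blade, knife frame (105, 0, 7) mm.
- long_knife_a: One of the two long-handled knives in the block (handle with bolster 116 mm, blade 118 mm, otherwise like the small one, same frame); its handle end stands 0.21 m above the worktop. To be left alone.
- long_knife_b: The other long-handled knife, the same. To be left alone.
- lemon: Loose lemon lying on the board, 78 mm long along its own x, 55 mm across, 56 mm high. Origin: centre of its underside, on the board's top; z up. Its yaw varies.
- board: Fixed wooden chopping board, 240 (x) by 340 (y) by 22 mm high, on the worktop. Origin: centre of its underside, so its top is at z = 22 mm. A wall cabinet with a microwave hangs left of the board: x above 0.50, y above 0.24, z above 0.59 m; keep the arm clear of it.
- kitchen_timer: Round kitchen timer, red and white, 63 mm wide, 44 mm high, loose, in front of the board. Origin: centre of its underside. To be left alone.
- mug_cream: Striped cream mug, 95 mm high, loose, left of the board. To be left alone.
Things that resemble listed ones, but are neither listed nor needed, are in the scene too. What is shaped like the lemon but blue or purple is not meant.

How it is judged:
By the outcome, as a careful person would: the job done as asked, in the order asked, and still so for the second after the job is handed in, while the arm keeps its last pose, push and grip.
It also fails if it takes over 51 s, if anything falls off the work surface, if the arm or the gripper's body presses on something with over 40 N, if the wrist force passes 120 N, or if a joint passes its speed limit or range.

## Working session

There is one attempt and no reset: what is moved stays moved. The work goes in short steps, Python scripts to look and compute and a tool call to move; the robot and the scene stay as the last step left them, time stands still between calls to the robot, and variables do not carry over. Pictures are saved under pics/ and viewed, at most 10 in all, crops included, and the job is handed in when it is done.

Besides the shell and the picture viewer there is one more tool, called after "Call:" as a command line: name --argument value ..., lists and objects as JSON in quotes. servo_tool: Moves the arm, as the interface text tells. Its arguments: {"type":"object","properties":{"steps":{"type":"string"},"squeeze":{"type":"number"}},"required":["steps"]}

```bash
mkdir -p pics; ls
cat > h.py <<'E'
from workcell import *
import numpy as np, cv2, pickle
def grab(n,tag):
    s=state(); c=capture(n)
    if 'T' not in c:
        M=np.eye(4); M[:3,:3]=s['ee_rot']; M[:3,3]=s['ee_pos']; c['T']=M@c['mount']
    pickle.dump(c,open(tag+'.pkl','wb')); return c
def cloud(c):
    h,w=c['depth'].shape
    uv=np.stack(np.meshgrid(np.arange(w),np.arange(h)),-1).reshape(-1,1,2).astype(float)
    n=cv2.undistortPoints(uv,np.array(c['K']),np.array(c['distortion'])).reshape(h,w,2)
    P=np.dstack([n,np.ones((h,w))])*c['depth'][...,None]
    return P@c['T'][:3,:3].T+c['T'][:3,3]
E
python3 - <<'E'
from h import *
s=state(); print(s)
a=grab('scene','s0');b=grab('top','t0')
cv2.imwrite('pics/s0.png',a['image']);cv2.imwrite('pics/t0.png',b['image'])
print(a['T'],b['T'],a['K'])
E
```

```text
pics
{'clock': 0.0, 'joint_positions': array([ 7.31100245e+01,  1.36811798e+01, -8.15746606e-01,  7.55825775e+01,
       -1.61298171e-04,  8.99997895e+01]), 'qvel': array([-0.00062562,  0.05219562, -0.0185579 , -0.00816575, -0.09813069,
       -0.01734708]), 'tau': array([-1.31036988e-03, -5.38778186e+01,  3.46435261e+01,  1.85822428e-02,
       -4.86905049e-05,  1.26540527e-05]), 'ee_pos': array([0.15241784, 0.50197896, 0.23068369]), 'ee_rot': array([[-9.56865499e-01,  2.90530990e-01, -4.00453830e-04],
       [ 2.90531266e-01,  9.56864577e-01, -1.32856797e-03],
       [-2.81008420e-06, -1.38760521e-03, -9.99999037e-01]]), 'ft_force': array([-0.42408918,  1.59558758, -0.35218728]), 'torque': array([ 0.03828496, -0.00089565,  0.00558047]), 'grasp_force': 0.0, 'grip_width': 0.08572158489575941}
[[ 0.77759808 -0.489832    0.39421547  0.09145695]
 [-0.62875681 -0.60823958  0.48446825 -0.5000911 ]
 [ 0.0024694  -0.62458725 -0.78095114  0.95267972]
 [ 0.          0.          0.          1.        ]] [[-0.00343413 -0.99765405  0.06837105  0.42035692]
 [-0.99994227  0.00412205  0.00992309 -0.00986361]
 [-0.01018164 -0.06833303 -0.99761061  1.53069235]
 [ 0.          0.          0.          1.        ]] [[378.69822754   0.         316.82197139]
 [  0.         378.69822754 196.51514551]
 [  0.           0.           1.        ]]
```

View pics/s0.png

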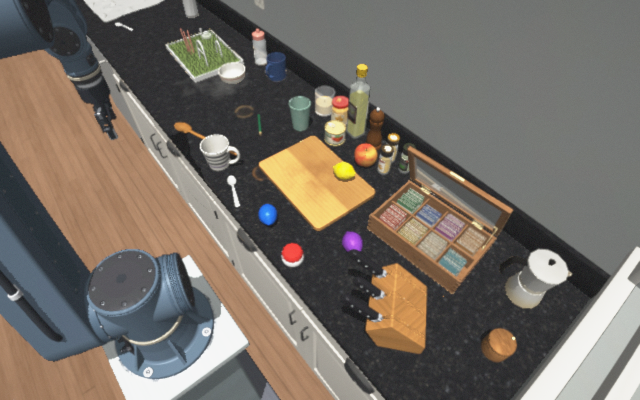

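View pics/t0.png

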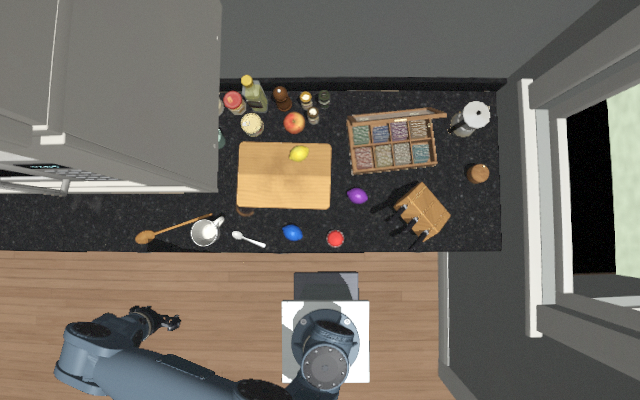

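The scene view shows the yellow lemon at (344,171), with blue (267,214) and purple (352,242) lookalikes. The block's handles are around (370,270), (362,292) and (360,312). In the top view the lemon is at (299,153) and the block at (422,210).

Run:
```python
from h import *
a=pickle.load(open('s0.pkl','rb'));b=pickle.load(open('t0.pkl','rb'))
A=cv2.resize(a['image'][240:360,330:450],(600,600),interpolation=3)
cv2.imwrite('pics/blk.png',A[:, :])
for n,c in(('scene',a),('top',b)):
    P=cloud(c); im=c['image'].astype(int); B,G,R=im[...,0],im[...,1],im[...,2]
    # lemon
    m=(R>150)&(G>140)&(B<90)&(abs(P[...,2]-.05)<.05)&(P[...,2]>.026)&(P[...,0]>.45)&(P[...,0]<.85)
    k,l,st,ce=cv2.connectedComponentsWithStats(m.astype(np.uint8))
    for i in range(1,k):
        if st[i,4]>20:
            Q=P[l==i]; print(n,'lemon',st[i],Q.mean(0),Q.min(0),Q.max(0))
    # board
    q=P[(abs(P[...,2]-.022)<.006)&(R>B+50)&(R>120)&(P[...,0]>.35)&(P[...,0]<.8)&(P[...,1]>-.2)&(P[...,1]<.3)]
    r=cv2.minAreaRect((q[:,:2]*1000).astype(np.float32)); print('board',r,np.median(q[:,2]))
    # block
    bm=(R>B+40)&(R>90)&(P[...,2]>.03)&(P[...,0]>.2)&(P[...,0]<.62)&(P[...,1]<-.18)&(P[...,1]>-.55)
    print('block n',bm.sum(),P[bm].min(0),P[bm].max(0))
    # normals
    gx=np.roll(P,-2,1)-np.roll(P,2,1);gy=np.roll(P,-2,0)-np.roll(P,2,0)
    N=np.cross(gx,gy);N/=np.linalg.norm(N,axis=2,keepdims=True)+1e-12
    N*=np.sign(N[...,2:3])
    s=bm&(abs(N[...,2]-.707)<.12)
    Q=P[s]; 
    for _ in range(4):
        c0=np.median(Q,0); U=np.linalg.svd(Q-Q.mean(0))[2][2]; U*=np.sign(U[2]); d=(Q-Q.mean(0))@U; Q=Q[abs(d)<max(.003,1.5*np.median(abs(d)))]
    print('slope',len(Q),U,np.degrees(np.arctan2(-U[1],-U[0])),Q.mean(0),np.percentile((Q-Q.mean(0))@U,[5,95]))
    t=bm&(N[...,2]>.97); print('topface',t.sum(),np.median(P[t],0) if t.sum() else '')
    r=cv2.minAreaRect((P[bm][:,:2]*1000).astype(np.float32)); print('blk rect',r)
```

```text
scene lemon [359 152  18   7  29] [0.78576588 0.08715644 0.05417765] [0.76694529 0.07278775 0.04760812] [0.82257637 0.11226103 0.06158706]
scene lemon [333 162  22  17 281] [0.67417384 0.08215282 0.06379672] [0.65146698 0.05441148 0.04164125] [0.70667078 0.12424332 0.08139339]
scene lemon [409 277  17  70 652] [ 0.49950747 -0.38497212  0.07645536] [ 0.45012415 -0.44655812  0.0517938 ] [ 0.57093314 -0.31775378  0.09998608]
board ((571.6522216796875, 56.57440185546875), (444.94775390625, 487.10223388671875), 0.6906751990318298) 0.02002119327661822
block n 4062 [ 0.36679949 -0.54993795  0.03022905] [ 0.61996144 -0.18021377  0.15682089]
slope 818 [ 0.40573686 -0.50173775  0.76396128] 128.96119316393424 [ 0.4860829  -0.37789254  0.08942964] [-0.00241537  0.00252899]
topface 95 [ 0.49480855 -0.36168851  0.14069171]
blk rect ((493.3556213378906, -365.044921875), (369.725830078125, 253.12400817871094), 89.98548889160156)
top lemon [289 145  20  17 112] [0.68179973 0.0892004  0.06231821] [0.65514227 0.05761058 0.02673836] [0.71107631 0.12845884 0.0753807 ]
board ((571.721923828125, 54.377899169921875), (491.183349609375, 442.9891052246094), 89.94981384277344) 0.020816853928711687
block n 1698 [ 0.36882747 -0.54986731  0.03063485] [ 0.61967023 -0.24013165  0.16598872]
slope 361 [ 0.40594606 -0.48180199  0.7765788 ] 130.11607664958845 [ 0.49549718 -0.365148    0.09331512] [-0.00248483  0.00242442]
topface 37 [ 0.48460013 -0.36238758  0.12832203]
blk rect ((527.3225708007812, -408.0679016113281), (161.91351318359375, 335.4508056640625), 39.46612548828125)
```

View pics/blk.png

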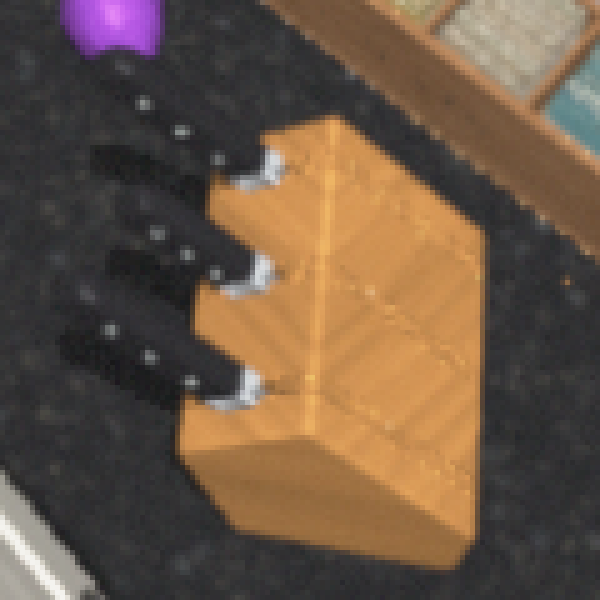

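Handles are seen at crop pixels (100,65)-(285,165), (135,205)-(270,275) and (75,280)-(260,390). Their lengths are about 210, 150 and 215 px, so the **middle** knife is the shortest and is the small one. The yellow lemon is the one on the board. I'll move to look at both from close by, lemon first.

Call:
servo_tool --steps "0 0 0 -40 0; 0 -30 -18 -30 0; 0 -40 -25 -16 0; 0 -40 -25 -16 0; 0 -40 -25 -16 0; 0 -40 -25 -16 0; 0 -40 -25 -10 0; 0 -40 -25 0 0; 0 -40 -25 0 0; 0 -40 -25 0 0"

```text
clock: 1.1
ee_pos: [0.425, 0.1903, 0.3753]
ee_rot: [[-0.957, 0.291, 0.0], [0.291, 0.957, 0.0], [-0.0, 0.0, -1.0]]
ft_force: [0.4, 0.5, 0.3]
grip_width: 0.0427
grasp_force: 0.0
```

Call:
servo_tool --steps "0 -40 -25 0 0; 0 -40 -25 0 0; 0 -30 -18 0 0; 0 -15 -9 0 0; 0 0 0 0 0; 0 0 0 0 0"

```text
clock: 1.7
ee_pos: [0.5209, 0.0823, 0.375]
ee_rot: [[-0.957, 0.291, -0.001], [0.291, 0.957, 0.0], [0.001, -0.0, -1.0]]
ft_force: [-0.6, 0.2, -0.3]
grip_width: 0.0425
grasp_force: 0.0
```

Run:
```python
from h import *
s=state(); print(s['clock'],s['ee_pos'],s['ee_rot'].round(3),s['joint_positions'].round(1))
c=grab('wrist','w0'); print(c['mount'].round(4)); cv2.imwrite('pics/w0.png',c['image'])
P=cloud(c); im=c['image'].astype(int); B,G,R=im[...,0],im[...,1],im[...,2]
print(P[::80,::100].round(3)[...,:].tolist())
```

```text
1.7 [0.52094126 0.08234197 0.37501165] [[-0.957  0.291 -0.001]
 [ 0.291  0.957  0.   ]
 [ 0.001 -0.    -1.   ]] [ 9.  13.9 20.4 96.6  0.  25.9]
[[-1.100e-03 -9.617e-01 -2.741e-01  6.990e-02]
 [ 1.000e+00 -1.400e-03  9.000e-04  4.000e-04]
 [-1.300e-03 -2.741e-01  9.617e-01 -1.441e-01]
 [ 0.000e+00  0.000e+00  0.000e+00  1.000e+00]]
[[[-0.083, -0.657, -0.538], [-0.147, -0.548, -0.873], [0.11, -0.107, -0.449], [0.094, 0.148, -0.772], [0.349, 0.251, 0.001], [0.389, 0.382, 0.001], [0.433, 0.446, 0.085]], [[0.146, -0.658, -0.403], [0.116, -0.642, -0.813], [0.372, -0.036, 0.044], [0.411, 0.091, 0.039], [0.449, 0.228, 0.002], [0.492, 0.366, 0.002], [0.534, 0.504, 0.002]], [[0.39, -0.335, 0.056], [0.428, -0.241, 0.0], [0.472, -0.093, 0.001], [0.515, 0.056, 0.023], [0.558, 0.197, 0.023], [0.607, 0.349, 0.002], [0.652, 0.495, 0.002]], [[0.487, -0.304, 0.143], [0.547, -0.3, 0.002], [0.595, -0.144, 0.001], [0.636, 0.017, 0.022], [0.681, 0.168, 0.023], [0.74, 0.329, 0.001], [0.742, 0.434, 0.072]], [[0.631, -0.533, 0.006], [0.655, -0.311, 0.066], [0.504, 0.05, 0.428], [0.787, -0.033, 0.002], [0.511, 0.108, 0.443], [0.524, 0.135, 0.436], [0.896, 0.439, 0.051]]]
```

View pics/w0.png

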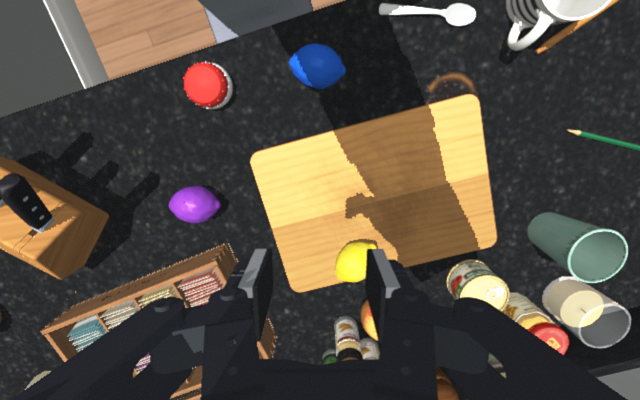

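The wrist view shows the lemon at (355,262), partly behind a finger, and the block at the left (40,220). I'll shift forward so the lemon is clear of the fingers.

Call:
servo_tool --steps "0 -40 12 0 0; 0 -40 12 0 0; 0 -40 12 0 0; 0 -30 9 0 0; 0 -10 3 0 0; 0 0 0 0 0; 0 0 0 0 0"

```text
clock: 2.45
ee_pos: [0.6877, 0.0827, 0.3754]
ee_rot: [[-0.957, 0.289, -0.0], [0.289, 0.957, 0.0], [0.0, -0.0, -1.0]]
ft_force: [0.6, -0.0, -0.2]
grip_width: 0.0429
grasp_force: 0.0
```

```bash
cat > lem.py <<'E'
from h import *
def lem(c):
    P=cloud(c); hsv=cv2.cvtColor(c['image'],cv2.COLOR_BGR2HSV)
    m=(abs(hsv[...,0].astype(int)-28)<6)&(hsv[...,1]>200)&(np.hypot(P[...,0]-.68,P[...,1]-.088)<.07)&(P[...,2]>.029)&(P[...,2]<.085)
    Q=P[m]; print(len(Q),Q.mean(0).round(4),Q.min(0).round(4),Q.max(0).round(4))
    r=cv2.minAreaRect((Q[:,:2]*1e3).astype(np.float32)); print(r)
    hull=cv2.convexHull((Q[:,:2]*1e4).astype(np.int32)); print('ell',cv2.fitEllipse(hull))
    v=np.where(m); print('px',v[1].mean(),v[0].mean(),v[1].min(),v[1].max(),v[0].min(),v[0].max())
    M=cv2.moments(hull); print('hull centre',M['m10']/M['m00']/1e4,M['m01']/M['m00']/1e4)
    e=np.degrees(.5*np.arctan2(2*M['mu11'],M['mu20']-M['mu02'])); print('yaw',e)
E
python3 - <<'E'
from lem import *
s=state(); print(s['clock'],s['ee_pos'])
c=grab('wrist','w1'); cv2.imwrite('pics/w1.png',c['image'])
lem(c)
for n in('t0','s0'): lem(pickle.load(open(n+'.pkl','rb')))
E
```

```text
2.45 [0.68769467 0.08272876 0.37541545]
29 [0.7026 0.0774 0.0687] [0.6991 0.0685 0.0642] [0.7061 0.0844 0.0726]
((701.7171020507812, 76.74291229248047), (16.402559280395508, 5.462520122528076), 75.41507720947266)
ell ((7022.07470703125, 765.5413818359375), (66.94664764404297, 168.13082885742188), 164.54653930664062)
px 317.58620689655174 175.0 311 323 173 176
hull centre 0.7022903035230351 0.07708789972899728
yaw 78.91425938344086lem.py:5: RuntimeWarning: Mean of empty slice.
  Q=P[m]; print(len(Q),Q.mean(0).round(4),Q.min(0).round(4),Q.max(0).round(4))
  ret = um.true_divide(
Traceback (most recent call last):
  File "lem.py", line 5, in lem
    Q=P[m]; print(len(Q),Q.mean(0).round(4),Q.min(0).round(4),Q.max(0).round(4))
                                            ~~~~~^^^
ValueError: zero-size array to reduction operation minimum which has no identity
```

View pics/w1.png

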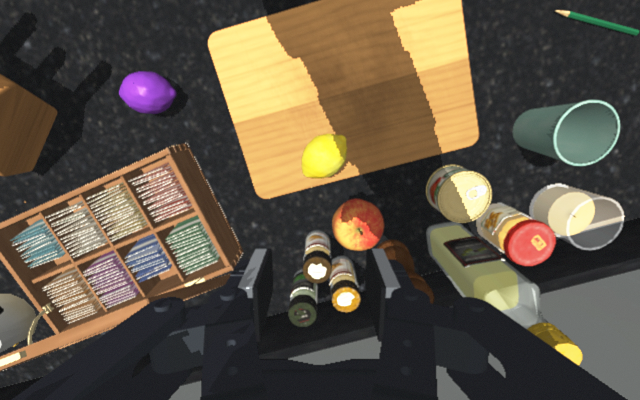

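The lemon is fully visible at (325,157), with its long axis tilted up to the right in the image. I'll fix the segmentation.

```bash
python3 - <<'E'
s=open('lem.py').read()
a=s.index('    m=');b=s.index('    Q=P[m]')
s=s[:a]+"""    print('hsv',hsv[157,325] if c['K'] is not None else 0)
    m=(hsv[...,0]>=24)&(hsv[...,0]<=36)&(hsv[...,1]>90)&(np.hypot(P[...,0]-.68,P[...,1]-.088)<.06)&(P[...,2]>.026)&(P[...,2]<.09)
    k,l,st,_=cv2.connectedComponentsWithStats(m.astype(np.uint8)); m=l==1+st[1:,4].argmax()
"""+s[b:]
open('lem.py','w').write(s)
E
python3 - <<'E'
from lem import *
for n in('w1','w0','t0','s0'): print(n); lem(pickle.load(open(n+'.pkl','rb')))
E
```

```text
w1
hsv [ 30 138 255]
1587 [0.6798 0.0929 0.0701] [0.654  0.0579 0.0491] [0.7095 0.1271 0.0807]
((681.658935546875, 92.86255645751953), (59.86726760864258, 58.502403259277344), 71.64732360839844)
ell ((6816.07568359375, 926.1690063476562), (527.7103881835938, 724.001708984375), 23.738069534301758)
px 323.77819785759294 155.63327032136107 302 346 134 177
hull centre 0.6816340547480451 0.09253759640745
yaw -66.18203220053395
w0
hsv [ 24 119 254]
1095 [0.6733 0.0878 0.0682] [0.6532 0.0564 0.0414] [0.7064 0.1265 0.0808]
((678.3607177734375, 87.69558715820312), (46.19474792480469, 70.1690444946289), 50.62117385864258)
ell ((6798.650390625, 910.119384765625), (492.3899841308594, 727.0028686523438), 24.456880569458008)
px 352.2639269406393 261.69223744292236 335 375 242 282
hull centre 0.6791980240135895 0.0889528828102977
yaw -57.19938388565823
t0
hsv [ 18 117 212]
228 [0.6804 0.0902 0.0682] [0.6551 0.0576 0.0267] [0.7065 0.1285 0.0839]
((683.0615844726562, 91.21721649169922), (56.80855941772461, 60.54229736328125), 62.30055236816406)
ell ((6817.6396484375, 922.7758178710938), (499.5013427734375, 714.9653930664062), 17.569936752319336)
px 298.71491228070175 152.98245614035088 289 308 146 161
hull centre 0.6817369453596203 0.09162426790096588
yaw -70.78618148995382
s0
hsv [ 17 144 226]
289 [0.6739 0.0813 0.0631] [0.6515 0.0544 0.0358] [0.7067 0.1242 0.0814]
((678.4781494140625, 84.9834213256836), (49.386680603027344, 66.78096008300781), 53.55502700805664)
ell ((6786.88134765625, 875.1669921875), (497.62548828125, 722.3770141601562), 27.91017723083496)
px 343.56747404844293 170.3667820069204 333 354 162 179
hull centre 0.6781955566345778 0.08637352099145977
yaw -59.0523701670309
```

Call:
servo_tool --steps "0 0 -20 0 0; 0 0 -40 0 0; 0 0 -48 0 0; 0 0 -48 0 0; 0 5 -48 0 0; 0 5 -48 0 0; 0 5 -48 0 0; 0 5 -48 0 0; 0 5 -48 0 0; 0 5 -48 0 0"

```text
clock: 3.5
ee_pos: [0.5286, -0.335, 0.377]
ee_rot: [[-0.957, 0.29, 0.002], [0.29, 0.957, -0.001], [-0.002, -0.001, -1.0]]
ft_force: [0.3, -0.8, 0.6]
grip_width: 0.0426
grasp_force: 0.0
```

Call:
servo_tool --steps "0 0 -25 0 0; 0 0 -13 0 0; 0 0 0 0 0.145; 0 0 0 0 0.145; 0 0 0 0 0.145; 0 0 0 0 0.145; 0 0 0 0 0; 0 0 0 0 0"

```text
clock: 4.3
ee_pos: [0.5197, -0.3699, 0.376]
ee_rot: [[-0.645, 0.764, 0.001], [0.764, 0.645, -0.0], [-0.001, 0.0, -1.0]]
ft_force: [0.0, 0.0, -1.3]
grip_width: 0.0428
grasp_force: 0.0
```

Run:
```python
from h import *
s=state(); print(s['clock'],s['ee_pos'],s['ee_rot'].round(3),s['joint_positions'].round(1))
c=grab('wrist','w2'); cv2.imwrite('pics/w2.png',c['image'])
```

```text
4.3 [ 0.51969678 -0.36989397  0.37599232] [[-0.645  0.764  0.001]
 [ 0.764  0.645 -0.   ]
 [-0.001  0.    -1.   ]] [-35.4  26.8  40.  103.2   0.   14.4]
```

View pics/w2.png

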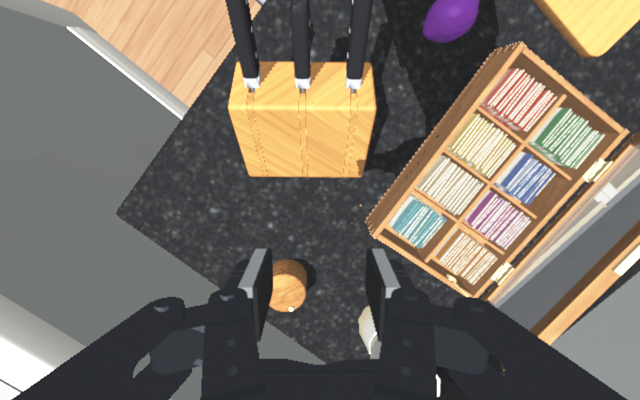

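The block is at the top, (303,120), with handles running off the top edge and the middle one at x≈303. I'll back off along +x to see the whole handles.

Call:
servo_tool --steps "0 30 -3 0 0; 0 40 -4 0 0; 0 40 -4 0 0; 0 20 -2 0 0; 0 0 0 0 0; 0 0 0 0 0"

```text
clock: 4.95
ee_pos: [0.4264, -0.2794, 0.376]
ee_rot: [[-0.643, 0.766, 0.001], [0.766, 0.643, -0.001], [-0.002, 0.0, -1.0]]
ft_force: [1.0, 0.2, -0.5]
grip_width: 0.0431
grasp_force: 0.0
```

Run:
```python
from h import *
s=state(); print(s['clock'],s['ee_pos'],s['ee_rot'].round(4),s['joint_positions'].round(1))
c=grab('wrist','w3'); cv2.imwrite('pics/w3.png',c['image'])
```

```text
4.95 [ 0.42640284 -0.27936525  0.37598117] [[-6.430e-01  7.658e-01  1.300e-03]
 [ 7.658e-01  6.430e-01 -1.000e-03]
 [-1.600e-03  4.000e-04 -1.000e+00]] [-33.2  11.9  17.9  95.9  -0.   16.8]
```

View pics/w3.png

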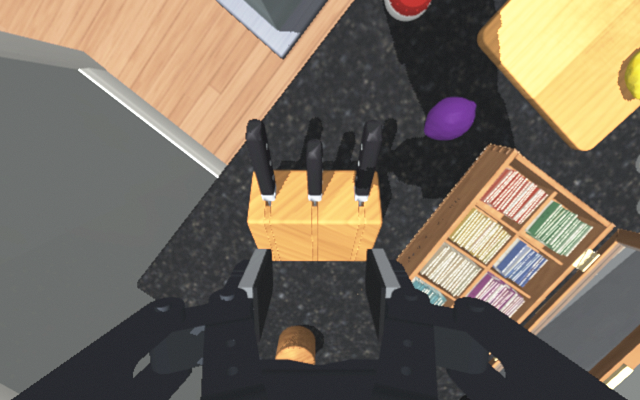

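The middle handle runs from (315,140) to the bolster at (315,197). The outer handles end at (258,122) and (373,125), so the middle one is clearly the shortest and is confirmed as the small knife. Next I'll fit the block and handle.

Run:
```python
from h import *
for n in('w2','w3'):
    c=pickle.load(open(n+'.pkl','rb')); P=cloud(c); T=c['T']
    hsv=cv2.cvtColor(c['image'],cv2.COLOR_BGR2HSV); H,S,V=[hsv[...,i].astype(int) for i in range(3)]
    reg=(np.hypot(P[...,0]-.45,P[...,1]+.32)<.17)&(P[...,2]>.03)&(P[...,2]<.25)
    wood=reg&(H>8)&(H<24)&(S>100)&(V>110)
    k,l,st,_=cv2.connectedComponentsWithStats(wood.astype(np.uint8)); wood=l==1+st[1:,4].argmax()
    gx=np.roll(P,-3,1)-np.roll(P,3,1);gy=np.roll(P,-3,0)-np.roll(P,3,0)
    N=np.cross(gx,gy);N/=np.linalg.norm(N,axis=2,keepdims=True)+1e-12;N*=np.sign(N[...,2:3])
    f0=np.array([-.643,.766,0])
    for nm,sg in(('front',1),('rear',-1)):
        Q=P[wood&(N@f0*sg>.45)&(N[...,2]>.4)]
        for _ in range(5):
            m=Q.mean(0);U=np.linalg.svd(Q-m,full_matrices=False)[2][2];U*=np.sign(U[2]);d=(Q-m)@U;Q=Q[abs(d)<.003]
        print(n,nm,len(Q),m.round(4),U.round(3),'yaw',np.degrees(np.arctan2(U[1],U[0])).round(1))
    W=P[wood]; ft=W@f0; lt=W@np.array([.766,.643,0])
    print('lat',np.percentile(lt,[.5,2,50,98,99.5]).round(4),'zmax',np.percentile(W[:,2],[99,99.8]).round(4),'fwd',np.percentile(ft,[1,99]).round(4))
    # ridge: points with z>0.14
    R=W[W[:,2]>np.percentile(W[:,2],99)-.004]; vx,vy,x0,y0=cv2.fitLine(R[:,:2].astype(np.float32),2,0,.01,.01).ravel(); print('ridge',np.degrees(np.arctan2(vy,vx)),x0,y0, len(R))
    # handles: dark
    dk=reg&(V<110)&(P[...,2]>.10)
    k,l,st,ce=cv2.connectedComponentsWithStats(dk.astype(np.uint8))
    for i in range(1,k):
        if st[i,4]>80:
            Q=P[l==i]; a=Q@f0; b=Q@np.array([.766,.643,0]); m=Q.mean(0); D=np.linalg.svd(Q-m,full_matrices=False)[2][0]
            print('h',st[i],'mean',m.round(4),'dir',D.round(3),'lat',np.percentile(b,[2,50,98]).round(4),'fwd',np.percentile(a,[2,98]).round(4),'z',np.percentile(Q[:,2],[2,98]).round(4))
```

```text
w2 front 3454 [ 0.4464 -0.31    0.126 ] [-0.451  0.545  0.707] yaw 129.7
w2 rear 7819 [ 0.4848 -0.3572  0.1077] [ 0.451 -0.545  0.707] yaw -50.4
lat [0.0632 0.0658 0.1415 0.2183 0.2206] zmax [0.1445 0.1455] fwd [-0.637  -0.4959]
ridge 38.505848 0.4587411 -0.32719424 1218
h [ 226    0   34   78 1533] mean [ 0.378  -0.3121  0.166 ] dir [ 0.449 -0.527 -0.721] lat [0.0801 0.0894 0.0951] fwd [-0.5126 -0.4572] z [0.1345 0.1924]
h [ 290    0   21   79 1370] mean [ 0.4194 -0.2774  0.1667] dir [ 0.489 -0.579 -0.653] lat [0.1344 0.1429 0.1508] fwd [-0.5134 -0.4543] z [0.1375 0.1853]
h [ 346    0   27   79 1452] mean [ 0.4614 -0.2425  0.1682] dir [ 0.454 -0.544 -0.705] lat [0.1899 0.1974 0.2063] fwd [-0.5134 -0.4576] z [0.1376 0.1934]
w3 front 3614 [ 0.4463 -0.3106  0.1262] [-0.451  0.544  0.708] yaw 129.7
w3 rear 3953 [ 0.4855 -0.3562  0.108 ] [ 0.451 -0.545  0.707] yaw -50.4
lat [0.0633 0.0658 0.1422 0.218  0.2205] zmax [0.1452 0.1547] fwd [-0.6336 -0.495 ]
ridge 37.559006 0.45681968 -0.32565325 1068
h [ 246  119   30   76 1380] mean [ 0.367  -0.299   0.1795] dir [ 0.494 -0.562 -0.663] lat [0.0799 0.0893 0.095 ] fwd [-0.5105 -0.4296] z [0.1358 0.2048]
h [ 355  120   28   75 1342] mean [ 0.4497 -0.2299  0.1806] dir [ 0.48  -0.595 -0.645] lat [0.1897 0.1963 0.2056] fwd [-0.5106 -0.4298] z [0.1386 0.2048]
h [306 139  17  56 826] mean [ 0.4153 -0.2729  0.1697] dir [ 0.529 -0.619 -0.581] lat [0.1345 0.1427 0.1507] fwd [-0.5121 -0.449 ] z [0.1389 0.1853]
```

Block yaw is −50.4°, and handle_mid is at about (0.4175, −0.2755, 0.152). The TCP goes to about (0.4175, −0.2755, 0.135).

Call:
servo_tool --steps "0 5 -2.2 -20 0.006; 0 4 -2.1 -20 0; 0 0 0 40 0; 0 0 0 45 0; 0 0 0 45 0; 0 0 0 40 0; 0 0 0 25 0; 0 0 0 10 0; 0 0 0 0 0" --squeeze 20

```text
clock: 5.9
ee_pos: [0.4172, -0.2755, 0.2091]
ee_rot: [[-0.637, 0.771, -0.002], [0.771, 0.637, 0.001], [0.002, -0.001, -1.0]]
ft_force: [-0.6, -0.6, 1.4]
grip_width: 0.0426
grasp_force: 0.0
```

Run:
```python
from h import *
s=state(); p=s['ee_pos']; print(s['clock'],p,s['ee_rot'].round(4)); R=s['ee_rot']
c=grab('wrist','w4'); cv2.imwrite('pics/w4.png',c['image']); P=cloud(c)
L=(P-p)@R  # tool coords
V=c['image'].max(2)
dk=(V<110)&(P[...,2]>.10)&(P[...,2]<.2)&(abs(L[...,1])<.018)&(abs(L[...,0])<.06)
Q=L[dk]; print(dk.sum(),np.percentile(Q,[2,50,98],axis=0).round(4))
bins=np.arange(-.03,.05,.01)
for a in bins:
    q=Q[(Q[:,0]>a)&(Q[:,0]<a+.01)]
    if len(q)>10: print(a.round(3),len(q),np.percentile(q[:,1],[2,98]).round(4),np.percentile(q[:,2],[2,50]).round(4))
```

```text
5.9 [ 0.41723755 -0.27554588  0.20910569] [[-6.368e-01  7.710e-01 -2.300e-03]
 [ 7.710e-01  6.368e-01  1.400e-03]
 [ 2.500e-03 -9.000e-04 -1.000e+00]]
2118 [[-0.0319 -0.0078  0.0242]
 [ 0.0114  0.0003  0.0331]
 [ 0.0308  0.0079  0.0694]]
-0.03 163 [-0.0071  0.0079] [0.0561 0.0611]
-0.02 205 [-0.0071  0.008 ] [0.046  0.0507]
-0.01 259 [-0.0074  0.0077] [0.0371 0.042 ]
0.0 304 [-0.0074  0.0078] [0.0276 0.0328]
0.01 415 [-0.0082  0.0079] [0.0235 0.0257]
0.02 607 [-0.0084  0.008 ] [0.0247 0.0304]
0.03 86 [-0.0056  0.0052] [0.0335 0.0351]
```

Call:
servo_tool --steps "0 0 0 25 0; 0 0 0 25 0; 0 0 0 15 0; 0 0 0 8 0; 0 0 0 0 0; 0 0 0 0 0"

```text
clock: 6.55
ee_pos: [0.418, -0.276, 0.1386]
ee_rot: [[-0.637, 0.771, 0.001], [0.771, 0.637, -0.001], [-0.002, 0.0, -1.0]]
ft_force: [-1.2, 0.2, 0.1]
grip_width: 0.0429
grasp_force: 0.0
```

Call:
servo_tool --steps "-0.3 0 0 0 0; -0.5 0 0 0 0; -0.6 0 0 0 0; -0.7 0 0 0 0; -1 0 0 0 0; -1 0 0 0 0; -1 0 0 0 0; -1 0 0 0 0; -1 0 0 0 0" --squeeze 20

```text
clock: 7.45
ee_pos: [0.4174, -0.2756, 0.1378]
ee_rot: [[-0.637, 0.771, 0.001], [0.771, 0.637, -0.001], [-0.001, 0.0, -1.0]]
ft_force: [-2.0, -0.6, 5.3]
grip_width: 0.0167
grasp_force: 21.1
```

Call:
servo_tool --steps "-1 0 0 0 0; -1 0.7 0 -0.7 0; -1 1.4 0 -1.4 0; -1 2.1 0 -2.1 0; -1 2.8 0 -2.8 0; -1 2.8 0 -2.8 0; -1 2.8 0 -2.8 0" --squeeze 40

```text
clock: 8.15
ee_pos: [0.4092, -0.2657, 0.1504]
ee_rot: [[-0.637, 0.771, 0.0], [0.771, 0.637, -0.0], [-0.001, 0.0, -1.0]]
ft_force: [1.9, -3.8, 0.3]
grip_width: 0.0165
grasp_force: 42.7
```

Call:
servo_tool --steps "-1 3 0 -3 0; -1 3 0 -3 0; -1 3 0 -3 0; -1 3 0 -3 0; -1 3 0 -3 0; -1 3 0 -3 0; -1 3 0 -3 0; -1 3 0 -3 0; -1 3 0 -3 0; -1 3 0 -3 0"

```text
clock: 9.15
ee_pos: [0.3897, -0.2421, 0.1801]
ee_rot: [[-0.637, 0.771, -0.001], [0.771, 0.637, 0.0], [0.001, -0.0, -1.0]]
ft_force: [0.8, -1.9, -1.3]
grip_width: 0.0167
grasp_force: 42.8
```

Call:
servo_tool --steps "-1 3 0 -3 0; -1 3 0 -3 0; -1 3 0 -3 0; -1 3 0 -3 0; -1 3 0 -3 0; -1 3 0 -3 0; -1 3 0 -3 0; -1 3 0 -3 0; -1 3 0 -3 0; -1 3 0 -3 0"

```text
clock: 10.15
ee_pos: [0.3708, -0.2192, 0.2102]
ee_rot: [[-0.637, 0.771, -0.0], [0.771, 0.637, -0.0], [-0.0, -0.0, -1.0]]
ft_force: [0.2, 0.4, -0.1]
grip_width: 0.0163
grasp_force: 42.8
```

Call:
servo_tool --steps "-1 4 0 -4 0; -1 5 0 -5 0; -1 5 0 -5 0; -1 5 0 -5 0; -1 5 0 -5 0; -1 5 0 -5 0; -1 0 0 -20 0; -1 0 0 -20 0; -1 0 0 0 0; -1 0 0 0 0"

```text
clock: 11.15
ee_pos: [0.3526, -0.197, 0.279]
ee_rot: [[-0.637, 0.771, 0.001], [0.771, 0.637, -0.0], [-0.001, 0.0, -1.0]]
ft_force: [-0.4, 0.4, -0.9]
grip_width: 0.0161
grasp_force: 42.8
```

Run:
```python
from h import *
s=state(); print(s['clock'],s['ee_pos'],s['ee_rot'].round(4),s['ft_force'],s['joint_positions'].round(1))
c=grab('wrist','w5'); d=grab('scene','s5'); 
o=np.zeros((400,800,3),np.uint8); o=np.hstack([cv2.resize(c['image'],(400,250)),cv2.resize(d['image'][180:380,280:480],(250,250),interpolation=3)])
cv2.imwrite('pics/w5.png',o)
```

```text
11.15 [ 0.35261948 -0.19698882  0.27897821] [[-6.366e-01  7.712e-01  6.000e-04]
 [ 7.712e-01  6.366e-01 -4.000e-04]
 [-6.000e-04  2.000e-04 -1.000e+00]] [-0.41965017  0.35386988 -0.89490148] [-29.2   0.9  -8.9  80.2  -0.   21.3]
```

View pics/w5.png

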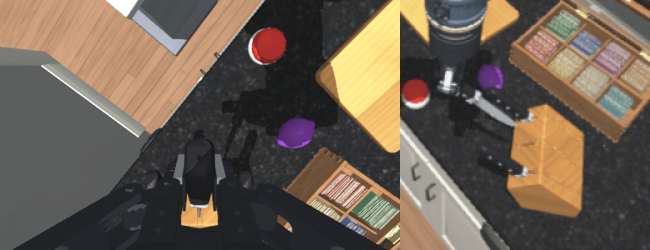

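The knife is out of the block and held about 45° nose-down, and the other two are still in the block. The tool always points down, so I'll pivot the knife level in the grip by laying the blade gently on a bare patch of board, with the handle overhanging the board's near edge. First I'll measure that area and refine the lemon's yaw.

Run:
```python
from h import *
from scipy.optimize import minimize
c0=pickle.load(open('w0.pkl','rb'));c1=pickle.load(open('w1.pkl','rb'))
P=cloud(c0);hsv=cv2.cvtColor(c0['image'],cv2.COLOR_BGR2HSV)
b=(abs(P[...,2]-.022)<.006)&(hsv[...,0]<26)&(hsv[...,0]>8)&(hsv[...,1]>70)&(P[...,0]<.62)&(P[...,0]>.4)&(abs(P[...,1]-.06)<.22)
k,l,st,_=cv2.connectedComponentsWithStats(b.astype(np.uint8));Q=P[l==1+st[1:,4].argmax()]
print('board z',np.median(Q[:,2]),'y',np.percentile(Q[:,1],[.5,99.5]))
for y in np.arange(-.08,.22,.03):
    q=Q[abs(Q[:,1]-y)<.005]
    if len(q): print(round(y,2),'near edge x',np.percentile(q[:,0],1).round(4))
o=(P[...,2]>.012)&(P[...,0]>.25)&(P[...,0]<.45)&(P[...,1]>-.2)&(P[...,1]<.3)&(P[...,2]<.1)
k,l,st,_=cv2.connectedComponentsWithStats(o.astype(np.uint8))
for i in range(1,k):
    if st[i,4]>60: q=P[l==i];print('obj',st[i],q.min(0).round(3),q.max(0).round(3))
# lemon silhouette ellipsoid fit
def mask(c):
    P=cloud(c);h=cv2.cvtColor(c['image'],cv2.COLOR_BGR2HSV)
    m=(h[...,0]>=24)&(h[...,0]<=36)&(h[...,1]>90)&(np.hypot(P[...,0]-.68,P[...,1]-.088)<.06)&(P[...,2]>.02)
    k,l,st,_=cv2.connectedComponentsWithStats(m.astype(np.uint8));return l==1+st[1:,4].argmax()
u=np.linspace(0,2*np.pi,60);v=np.linspace(0,np.pi,30);U,V=np.meshgrid(u,v)
S=np.stack([np.cos(V),np.sin(V)*np.cos(U),np.sin(V)*np.sin(U)],-1).reshape(-1,3)
def sil(c,p):
    x,y,t,a=p;X=S*[a,.0275,.028];R=np.array([[np.cos(t),-np.sin(t),0],[np.sin(t),np.cos(t),0],[0,0,1]])
    W=X@R.T+[x,y,.05];Ti=np.linalg.inv(c['T']);C=W@Ti[:3,:3].T+Ti[:3,3]
    px=cv2.projectPoints(C,np.zeros(3),np.zeros(3),np.array(c['K']),np.array(c['distortion']))[0]
    im=np.zeros((1600,2560),np.uint8);cv2.fillConvexPoly(im,cv2.convexHull((px*4).astype(np.int32)),1)
    return cv2.resize(im.astype(np.float32),(640,400),interpolation=cv2.INTER_AREA)
for n in('w1','t0','s0'):
    c=pickle.load(open(n+'.pkl','rb'));m=mask(c).astype(np.float32)
    best=min((minimize(lambda p:abs(sil(c,p*[1,1,10,1])-m).sum(),[.68,.09,np.radians(t)/10,.037],method='Nelder-Mead',options=dict(initial_simplex=np.array([.68,.09,np.radians(t)/10,.037])+np.vstack([np.zeros(4),np.diag([.006,.006,.02,.003])]))) for t in(-50,-65,-80)),key=lambda r:r.fun)
    print(n,best.x[:2].round(4),np.degrees(best.x[2]*10).round(1),best.x[3].round(4),best.fun,m.sum())
```

```text
board z 0.02230115992087134 y [-0.01709898  0.27850886]
-0.02 near edge x 0.4971
0.01 near edge x 0.4854
0.04 near edge x 0.4868
0.07 near edge x 0.4875
0.1 near edge x 0.4886
0.13 near edge x 0.4899
0.16 near edge x 0.4909
0.19 near edge x 0.4919
obj [415   8  28   7 103] [0.368 0.264 0.012] [0.383 0.299 0.016]
obj [ 289   44   57   45 1832] [0.372 0.082 0.028] [0.429 0.153 0.059]
obj [ 183   62   49   47 1743] [ 0.348 -0.065  0.012] [ 0.409 -0.005  0.048]
w1 [0.6835 0.093 ] -64.1 0.0348 98.25 1589.0
t0 [0.682  0.0892] -65.7 0.0343 22.875 230.0
s0 [0.6821 0.0872] -66.6 0.0342 20.625 289.0
```

Call:
servo_tool --steps "-1 15 0 -15 0; -1 20 0 -20 0; -1 15 0 -5 0; -1 0 0 0 -0.08; -1 0 0 0 -0.14; -1 0 0 0 -0.14; -1 0 0 0 -0.14; -1 0 0 0 -0.14; -1 0 0 0 -0.14; -1 0 0 0 -0.14"

```text
clock: 12.25
ee_pos: [0.3204, -0.1582, 0.318]
ee_rot: [[-0.999, -0.045, -0.001], [-0.045, 0.999, 0.0], [0.001, 0.0, -1.0]]
ft_force: [-0.1, 0.1, -1.4]
grip_width: 0.016
grasp_force: 42.7
```

Call:
servo_tool --steps "-1 0 0 0 -0.14; -1 0 0 0 -0.14; -1 0 0 0 -0.08; -1 0 0 0 -0.031; -1 -15 7 0 0; -1 -30 14.5 0 0; -1 -35 17 0 0; -1 -35 17 0 0; -1 -35 17 0 0; -1 -35 17 0 0"

```text
clock: 13.25
ee_pos: [0.4519, 0.0016, 0.3179]
ee_rot: [[-0.909, -0.417, -0.001], [-0.417, 0.909, -0.0], [0.001, 0.0, -1.0]]
ft_force: [1.6, -0.7, -0.4]
grip_width: 0.0164
grasp_force: 42.7
```

Call:
servo_tool --steps "-1 -30 14 10 0; -1 -20 10 20 0; -1 -8 3 30 0; -1 0 0 30 0; -1 0 0 20 0; -1 0 0 20 0; -1 0 0 10 0; -1 0 0 0 0; -1 0 0 0 0"

```text
clock: 14.15
ee_pos: [0.4931, 0.0488, 0.1793]
ee_rot: [[-0.909, -0.417, 0.0], [-0.417, 0.909, -0.0], [-0.0, -0.0, -1.0]]
ft_force: [-0.4, -0.1, -0.2]
grip_width: 0.0162
grasp_force: 42.7
```

```bash
cat > kn.py <<'E'
from h import *
def knife(tag):
    # knife points in tool frame from scene & wrist depth: everything near the tool's xz plane
    s=state(); p=s['ee_pos'];R=s['ee_rot']; print(s['clock'],p.round(4),R.round(3).tolist(),s['ft_force'].round(1),s['grip_width'])
    for n in('scene','wrist'):
        c=grab(n,tag+n);L=(cloud(c)-p)@R
        for nm,lo,hi in(('blade',-.16,-.06),('handle',.012,.05)):
            m=(abs(L[...,1])<.012)&(L[...,0]>lo)&(L[...,0]<hi)&(L[...,2]<.15)&(L[...,2]>-.07)&(c['depth']>0)&(cloud(c)[...,2]>.03)
            Q=L[m]
            if len(Q)<15: print(n,nm,len(Q));continue
            x=Q[:,0];out=[]
            for a in np.arange(lo,hi,.01):
                q=Q[(x>=a)&(x<a+.01)]
                if len(q)>3: out.append((round(a+.005,3),len(q),*np.percentile(q[:,2],[3,97]).round(4).tolist(),np.median(q[:,1]).round(4).item()))
            print(n,nm,len(Q),out)
E
python3 -c "
from kn import *
knife('k0')"
```

```text
14.15 [0.4931 0.0488 0.1793] [[-0.909, -0.417, 0.0], [-0.417, 0.909, -0.0], [-0.0, -0.0, -1.0]] [-0.4 -0.1 -0.2] 0.016193371165043543
scene blade 39 [(np.float64(-0.105), 4, 0.0765, 0.0913, -0.0017), (np.float64(-0.095), 8, 0.0662, 0.0867, -0.0015), (np.float64(-0.085), 11, 0.0566, 0.0844, -0.0018), (np.float64(-0.075), 10, 0.0563, 0.0769, -0.001), (np.float64(-0.065), 5, 0.0522, 0.0621, -0.0017)]
scene handle 82 [(np.float64(0.017), 46, -0.0677, -0.0177, -0.0063), (np.float64(0.027), 35, -0.0423, -0.0266, -0.002)]
wrist blade 42 [(np.float64(-0.095), 6, 0.0571, 0.0623, -0.0001), (np.float64(-0.085), 12, 0.0458, 0.0538, 0.0002), (np.float64(-0.075), 11, 0.0353, 0.0427, 0.0005), (np.float64(-0.065), 13, 0.0256, 0.0341, -0.0001)]
wrist handle 3400 [(np.float64(0.017), 1708, -0.0693, -0.041, 0.0002), (np.float64(0.027), 1692, -0.0448, -0.0329, 0.0002)]
```

Call:
servo_tool --steps "-1 0 0 10 0; -1 0 0 18 0; -1 0 0 15 0; -1 0 0 8 0; -1 0 0 5 0; -1 0 0 3 0; -1 0 0 2 0; -1 0 0 2 0; -1 0 0 0 0" --squeeze 20

```text
clock: 15.15
ee_pos: [0.4931, 0.0487, 0.116]
ee_rot: [[-0.909, -0.417, 0.0], [-0.417, 0.909, -0.0], [-0.0, -0.0, -1.0]]
ft_force: [0.3, 0.2, -0.2]
grip_width: 0.0167
grasp_force: 42.7
```

Call:
servo_tool --steps "-1 0 0 2 0; -1 2 0 4 0; -1 3.5 0 4 0; -1 4.5 0 5 0; -1 4.5 0 5 0; -1 0 0 0 0" --squeeze 20

```text
clock: 15.75
ee_pos: [0.4796, 0.0425, 0.0958]
ee_rot: [[-0.909, -0.417, 0.0], [-0.417, 0.909, -0.0], [-0.0, -0.0, -1.0]]
ft_force: [-0.9, -1.1, 3.1]
grip_width: 0.0163
grasp_force: 41.3
```

Call:
servo_tool --steps "-1 4 0 5.5 0; -1 4 0 5.5 0; -1 3.7 0 6 0; -1 3.7 0 6 0; -1 3 0 6 0; -1 0 0 0 0"

```text
clock: 16.35
ee_pos: [0.4622, 0.0348, 0.066]
ee_rot: [[-0.909, -0.417, -0.002], [-0.417, 0.909, -0.0], [0.002, 0.0, -1.0]]
ft_force: [0.2, 0.5, 0.5]
grip_width: 0.0164
grasp_force: 39.9
```

```bash
python3 -c "
from kn import *
knife('k1')"
```

```text
16.35 [0.4622 0.0348 0.066 ] [[-0.909, -0.417, -0.002], [-0.417, 0.909, -0.0], [0.002, 0.0, -1.0]] [0.2 0.5 0.5] 0.01638697260330521
scene blade 27 [(np.float64(-0.115), 7, 0.0164, 0.033, -0.001), (np.float64(-0.105), 5, 0.0168, 0.0335, -0.0006), (np.float64(-0.095), 7, 0.0083, 0.0249, -0.001)]
scene handle 74 [(np.float64(0.017), 34, -0.0685, -0.0191, -0.0036), (np.float64(0.027), 30, -0.0392, -0.0181, -0.0038), (np.float64(0.037), 10, -0.0297, -0.0201, 0.0002)]
wrist blade 0
wrist handle 3372 [(np.float64(0.017), 1333, -0.0696, -0.0348, 0.0002), (np.float64(0.027), 1747, -0.0401, -0.0274, 0.0006), (np.float64(0.037), 292, -0.0284, -0.0224, 0.0003)]
```

Call:
servo_tool --steps "-1 3 0 6 0; -1 2.8 0 6.2 0; -1 2.5 0 6.4 0; -1 2.3 0 6.4 0; -1 2 0 6 0; -1 1 0 4 0; -1 0 0 0 0"

```text
clock: 17.15
ee_pos: [0.4502, 0.0292, 0.0313]
ee_rot: [[-0.909, -0.417, -0.001], [-0.417, 0.909, -0.0], [0.001, 0.0, -1.0]]
ft_force: [0.2, 0.4, 1.9]
grip_width: 0.016
grasp_force: 39.6
```

```bash
python3 -c "
from kn import *
knife('k2')
c=pickle.load(open('k2scene.pkl','rb'));cv2.imwrite('pics/k2.png',cv2.resize(c['image'][110:260,250:420],(680,600),interpolation=3))"
```

```text
17.15 [0.4502 0.0292 0.0313] [[-0.909, -0.417, -0.001], [-0.417, 0.909, -0.0], [0.001, 0.0, -1.0]] [0.2 0.4 1.9] 0.015965118931662775
scene blade 44 [(np.float64(-0.135), 6, -0.0108, -0.0003, -0.0012), (np.float64(-0.125), 5, -0.0144, 0.0002, -0.0015), (np.float64(-0.115), 8, -0.016, -0.0013, -0.0013), (np.float64(-0.105), 6, -0.0155, -0.0003, -0.0006), (np.float64(-0.095), 6, -0.0168, -0.0065, -0.001), (np.float64(-0.085), 6, -0.0198, -0.0038, -0.0013)]
scene handle 71 [(np.float64(0.017), 29, -0.0677, -0.0152, -0.0019), (np.float64(0.027), 33, -0.0332, -0.011, -0.0018), (np.float64(0.037), 9, -0.0313, -0.0138, -0.0038)]
wrist blade 0
wrist handle 3225 [(np.float64(0.017), 1424, -0.0693, -0.0296, 0.0003), (np.float64(0.027), 1681, -0.0347, -0.0186, 0.0006), (np.float64(0.037), 120, -0.02, -0.0133, 0.0003)]
```

View pics/k2.png

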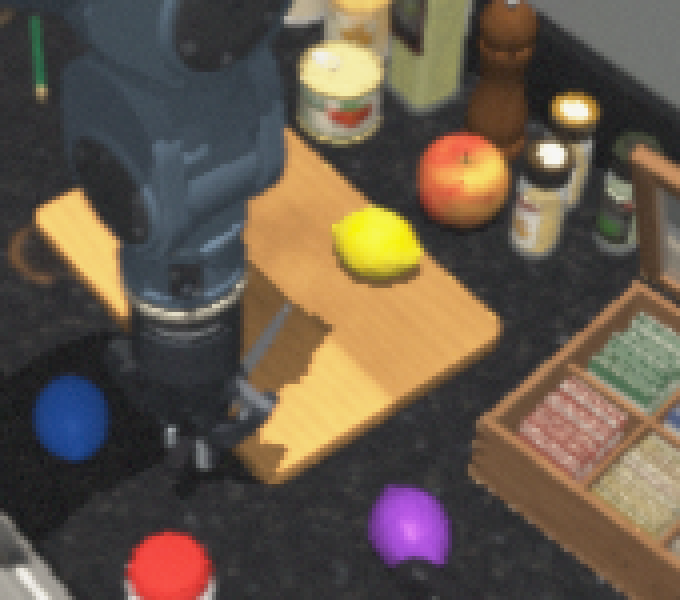

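The blade tip rests on bare board at crop (290,310), well clear of the lemon, and the knife is nearly level. I'll finish gently.

Call:
servo_tool --steps "-1 0.8 0 3 0; -1 0.6 0 3 0; -1 0.3 0 2.5 0; -1 0 0 2 0; -1 0 0 0 0"

```text
clock: 17.75
ee_pos: [0.4487, 0.0285, 0.0211]
ee_rot: [[-0.909, -0.417, -0.001], [-0.417, 0.909, -0.0], [0.001, 0.0, -1.0]]
ft_force: [-2.2, -1.9, 3.8]
grip_width: 0.0163
grasp_force: 39.9
```

Call:
servo_tool --steps "-1 0 0 1.5 0; -1 0 0 0.7 0; -1 0 0 0 0"

```text
clock: 18.05
ee_pos: [0.449, 0.0286, 0.0191]
ee_rot: [[-0.909, -0.417, -0.0], [-0.417, 0.909, -0.0], [0.0, -0.0, -1.0]]
ft_force: [-3.5, -0.6, 4.5]
grip_width: 0.0163
grasp_force: 40.0
```

```bash
python3 -c "
from kn import *
knife('k3')"
```

```text
18.05 [0.449  0.0286 0.0191] [[-0.909, -0.417, -0.0], [-0.417, 0.909, -0.0], [0.0, -0.0, -1.0]] [-3.5 -0.6  4.5] 0.016327995606268828
scene blade 47 [(np.float64(-0.155), 4, -0.0209, -0.015, -0.0007), (np.float64(-0.145), 4, -0.0221, -0.0116, -0.0011), (np.float64(-0.135), 7, -0.0251, -0.0144, -0.0014), (np.float64(-0.125), 5, -0.0251, -0.0166, -0.0008), (np.float64(-0.115), 5, -0.0266, -0.0133, -0.001), (np.float64(-0.105), 7, -0.0298, -0.0152, -0.0005), (np.float64(-0.095), 6, -0.0249, -0.0138, -0.001), (np.float64(-0.085), 5, -0.0272, -0.0116, -0.0005), (np.float64(-0.075), 4, -0.0284, -0.0139, -0.001)]
scene handle 68 [(np.float64(0.017), 31, -0.0695, -0.0131, -0.0026), (np.float64(0.027), 30, -0.0314, -0.0109, -0.0015), (np.float64(0.037), 7, -0.0239, -0.0118, -0.0022)]
wrist blade 0
wrist handle 3138 [(np.float64(0.017), 1477, -0.0693, -0.0277, 0.0002), (np.float64(0.027), 1661, -0.0323, -0.0136, 0.0006)]
```

```bash
cat > pitch.py <<'E'
from h import *
def pitch(c,p,R,show=False):
    L=(cloud(c)-p)@R
    gx=np.roll(L,-2,1)-np.roll(L,2,1);gy=np.roll(L,-2,0)-np.roll(L,2,0)
    N=np.cross(gx,gy);N/=np.linalg.norm(N,axis=2,keepdims=True)+1e-12;N*=-np.sign(N[...,2:3])
    for lo,hi in((.012,.04),(-.1,-.012)):
        m=(abs(L[...,1])<.006)&(L[...,0]>lo)&(L[...,0]<hi)&(L[...,2]<.06)&(L[...,2]>-.055)&(N[...,2]<-.75)&(c['depth']>0)
        Q=L[m]
        if len(Q)<20: print('few',len(Q));continue
        for _ in range(5):
            a,b=np.polyfit(Q[:,0],Q[:,2],1);d=Q[:,2]-a*Q[:,0]-b;Q=Q[abs(d)<.002]
        print(lo,hi,len(Q),'nose-down deg',-np.degrees(np.arctan(a)).round(2),'z at x=0',b.round(4),'x',Q[:,0].min().round(3),Q[:,0].max().round(3),'normal',np.median(N[m],0).round(3))
E
python3 - <<'E'
from pitch import *
for t,p,R in(('w5',[.35262,-.19699,.27898],[[-.6366,.7712,0],[.7712,.6366,0],[0,0,-1]]),('k1wrist',[.4622,.0348,.066],0),('k2wrist',[.4502,.0292,.0313],0),('k3wrist',[.449,.0286,.0191],0)):
    if R==0:R=[[-.909,-.417,0],[-.417,.909,0],[0,0,-1]]
    print(t);pitch(pickle.load(open(t+'.pkl','rb')),np.array(p),np.array(R))
E
```

```text
w5
0.012 0.04 766 nose-down deg -28.75 z at x=0 -0.0553 x 0.013 0.032 normal [ 0.007 -0.011 -0.88 ]
few 2
k1wrist
0.012 0.04 720 nose-down deg 2.72 z at x=0 -0.0379 x 0.012 0.028 normal [-0.164 -0.014 -0.868]
-0.1 -0.012 1040 nose-down deg 23.93 z at x=0 -0.0338 x -0.044 -0.012 normal [-0.393 -0.022 -0.874]
k2wrist
0.012 0.04 130 nose-down deg -71.67 z at x=0 -0.0825 x 0.015 0.038 normal [-0.062 -0.013 -0.898]
-0.1 -0.012 881 nose-down deg 9.11 z at x=0 -0.0331 x -0.032 -0.012 normal [-0.177 -0.039 -0.909]
k3wrist
0.012 0.04 157 nose-down deg -67.75 z at x=0 -0.0744 x 0.016 0.039 normal [-0.021 -0.019 -0.898]
-0.1 -0.012 786 nose-down deg 3.25 z at x=0 -0.0329 x -0.029 -0.012 normal [-0.126 -0.036 -0.916]
```

Call:
servo_tool --steps "-1 0 0 1.5 0; -1 0 0 1.5 0; -1 0 0 1 0; -1 0 0 0 0; -1 0 0 0 0"

```text
clock: 18.65
ee_pos: [0.4491, 0.0286, 0.0152]
ee_rot: [[-0.909, -0.417, -0.0], [-0.417, 0.909, -0.0], [0.0, -0.0, -1.0]]
ft_force: [-4.0, -0.7, 6.2]
grip_width: 0.0166
grasp_force: 40.5
```

Run:
```python
from pitch import *
s=state();print(s['ee_pos'],s['ft_force']);pitch(grab('wrist','k4'),s['ee_pos'],s['ee_rot'])
```

```text
[0.44911216 0.02855016 0.01522264] [-4.02536552 -0.7321015   6.20388356]
0.012 0.04 183 nose-down deg -66.04 z at x=0 -0.0709 x 0.017 0.039 normal [-0.013 -0.01  -0.893]
-0.1 -0.012 733 nose-down deg 1.27 z at x=0 -0.0331 x -0.028 -0.012 normal [-0.083 -0.015 -0.916]
```

Call:
servo_tool --steps "-1 0 0 1 0; -1 0 0 0.7 0; -1 0 0 0 0; -1 0 0 0 0"

```text
clock: 19.1
ee_pos: [0.449, 0.0285, 0.0137]
ee_rot: [[-0.909, -0.417, -0.0], [-0.417, 0.909, -0.0], [0.0, -0.0, -1.0]]
ft_force: [-4.8, -2.3, 9.7]
grip_width: 0.0164
grasp_force: 41.2
```

Run:
```python
from pitch import *
s=state();print(s['ee_pos'],s['ft_force']);pitch(grab('wrist','k5'),s['ee_pos'],s['ee_rot'])
```

```text
[0.44900281 0.02848142 0.01368497] [-4.7654135  -2.27726931  9.7303711 ]
0.012 0.04 197 nose-down deg -64.86 z at x=0 -0.0681 x 0.016 0.039 normal [-0.032 -0.026 -0.893]
-0.1 -0.012 709 nose-down deg -0.58 z at x=0 -0.033 x -0.027 -0.012 normal [-0.075 -0.017 -0.915]
```

Call:
servo_tool --steps "-1 0 0 -5 0; -1 0 0 -10 0; -1 0 0 -25 0; -1 0 0 -40 0; -1 0 0 -40 0; -1 0 0 -20 0; -1 0 0 0 0; -1 0 0 0 0" --squeeze 60

```text
clock: 19.95
ee_pos: [0.4493, 0.0287, 0.1537]
ee_rot: [[-0.909, -0.417, 0.001], [-0.417, 0.909, 0.0], [-0.001, -0.0, -1.0]]
ft_force: [-0.7, -0.2, -1.5]
grip_width: 0.0159
grasp_force: 61.9
```

```bash
cat > m.py <<'E'
from pitch import *
s=state();p=s['ee_pos'];R=s['ee_rot'];print(s['clock'],p,R.round(4).tolist(),s['ft_force'].round(1),s['grasp_force'],s['joint_positions'].round(1))
w=grab('wrist','mw');pitch(w,p,R)
L=(cloud(w)-p)@R
m=(abs(L[...,1])<.009)&(L[...,2]>-.036)&(L[...,2]<-.012)&(L[...,0]>.012)&(L[...,0]<.06)&(w['depth']>0)
print('handle end x (wrist)',np.percentile(L[m][:,0],[50,90,97,99]).round(4))
for n in('scene','top'):
    c=grab(n,'m'+n);L=(cloud(c)-p)@R
    m=(abs(L[...,1])<.009)&(L[...,2]>-.05)&(L[...,2]<.01)&(L[...,0]<-.03)&(L[...,0]>-.2)&(c['depth']>0)
    Q=L[m];print(n,len(Q),'tip x',Q[:,0].min().round(4) if len(Q) else '')
    if len(Q)>10:
        for a in np.arange(-.18,-.03,.015):
            q=Q[(Q[:,0]>=a)&(Q[:,0]<a+.015)]
            if len(q)>2:print(a.round(3),len(q),q[:,2].min().round(4),q[:,2].max().round(4),np.median(q[:,1]).round(4))
    # bolster: bright grey
    hs=cv2.cvtColor(c['image'],cv2.COLOR_BGR2HSV)
    b=m&(hs[...,1]<60)&(hs[...,2]>150);Q=L[b]
    if len(Q):print('bright',len(Q),np.percentile(Q[:,0],[2,98]).round(4))
E
python3 m.py
```

```text
19.95 [0.44928623 0.02868978 0.15367188] [[-0.9089, -0.4171, 0.0008], [-0.4171, 0.9089, 0.0], [-0.0007, -0.0003, -1.0]] [-0.7 -0.2 -1.5] 61.943239654647186 [  3.7   8.8 -18.9  62.3  -0.  -21. ]
0.012 0.04 940 nose-down deg -8.65 z at x=0 -0.0335 x 0.012 0.031 normal [-0.001 -0.017 -0.895]
-0.1 -0.012 732 nose-down deg 0.4 z at x=0 -0.033 x -0.028 -0.012 normal [-0.07  -0.02  -0.916]
handle end x (wrist) [0.0238 0.0312 0.0315 0.0317]
scene 85 tip x -0.1591
-0.165 5 -0.0294 -0.021 -0.001
-0.15 9 -0.0324 -0.0164 -0.0006
-0.135 18 -0.0344 -0.0071 -0.0005
-0.12 16 -0.034 -0.0093 -0.001
-0.105 16 -0.0328 -0.0089 -0.0003
-0.09 10 -0.032 -0.0107 -0.0007
-0.06 4 -0.0241 -0.0106 -0.0077
-0.045 7 -0.0268 -0.0132 -0.0079
top 17 tip x -0.1595
-0.165 3 -0.0352 -0.0268 -0.0011
-0.15 3 -0.0334 -0.0248 -0.0015
-0.135 3 -0.0306 -0.0274 -0.0017
-0.12 5 -0.0388 -0.0252 -0.001
-0.105 3 -0.0296 -0.0278 -0.0026
```

Level to within about 0.5°. Now I'll go over the lemon: shift −133 in x, −41 in y, then down 57.

Call:
servo_tool --steps "-1 -12 -4 0 0; -1 -25 -8 0 0; -1 -30 -9 0 0; -1 -30 -9 0 0; -1 -22 -7 0 0; -1 -10 -3 0 0; -1 -4 -1 0 0; -1 0 0 0 0"

```text
clock: 20.9
ee_pos: [0.5869, 0.0469, 0.1528]
ee_rot: [[-0.909, -0.417, -0.001], [-0.417, 0.909, -0.0], [0.001, 0.0, -1.0]]
ft_force: [-0.5, -0.4, -1.3]
grip_width: 0.0156
grasp_force: 61.9
```

Call:
servo_tool --steps "-1 0 0 8 0; -1 0 0 12 0; -1 0 0 14 0; -1 0 0 12 0; -1 0 0 7 0; -1 0 0 4 0; -1 0 0 0 0; -1 0 0 0 0; -1 0 0 0 0"

```text
clock: 21.8
ee_pos: [0.5875, 0.0468, 0.097]
ee_rot: [[-0.909, -0.417, 0.001], [-0.417, 0.909, -0.0], [-0.001, -0.0, -1.0]]
ft_force: [0.1, 0.2, -0.8]
grip_width: 0.0158
grasp_force: 61.9
```

```bash
python3 m.py
python3 - <<'E'
from lem import *
for n in('mscene','mtop'): 
    c=pickle.load(open(n+'.pkl','rb'))
    try: lem(c)
    except Exception as e: print(n,e)
c=pickle.load(open('mscene.pkl','rb'));t=pickle.load(open('mtop.pkl','rb'))
cv2.imwrite('pics/f.png',np.hstack([cv2.resize(c['image'][120:220,280:400],(480,400),interpolation=3),cv2.resize(t['image'][120:220,265:345],(320,400),interpolation=3)]))
E
```

```text
21.8 [0.58754171 0.04683562 0.09704574] [[-0.9089, -0.417, 0.0009], [-0.417, 0.9089, -0.0], [-0.0008, -0.0004, -1.0]] [ 0.1  0.2 -0.8] 61.94845539517701 [  4.6  24.   -5.8  60.1  -0.  -20.1]
0.012 0.04 923 nose-down deg -8.35 z at x=0 -0.0334 x 0.012 0.031 normal [-0.035 -0.046 -0.885]
-0.1 -0.012 730 nose-down deg 0.01 z at x=0 -0.0328 x -0.027 -0.012 normal [-0.076 -0.013 -0.921]
handle end x (wrist) [0.0238 0.0312 0.0315 0.0316]
scene 32 tip x -0.1586
-0.165 4 -0.0291 -0.0212 -0.0011
-0.15 7 -0.0314 -0.0136 -0.0006
-0.135 9 -0.0348 -0.0101 -0.0011
-0.12 11 -0.0322 -0.007 -0.0008
top 1 tip x -0.1525
hsv [105  27  56]
47 [0.6844 0.0607 0.0522] [0.6658 0.0542 0.0316] [0.7014 0.0706 0.0651]
((682.9781494140625, 62.370155334472656), (11.073101043701172, 36.17631530761719), 75.84900665283203)
ell ((6840.4814453125, 628.4306030273438), (148.11180114746094, 358.2515869140625), 75.75503540039062)
px 350.0851063829787 174.87234042553192 344 354 170 179
hull centre 0.6838060529552663 0.062357928101548214
yaw -14.14079379117456
hsv [102  55 129]
mtop attempt to get argmax of an empty sequence
```

View pics/f.png

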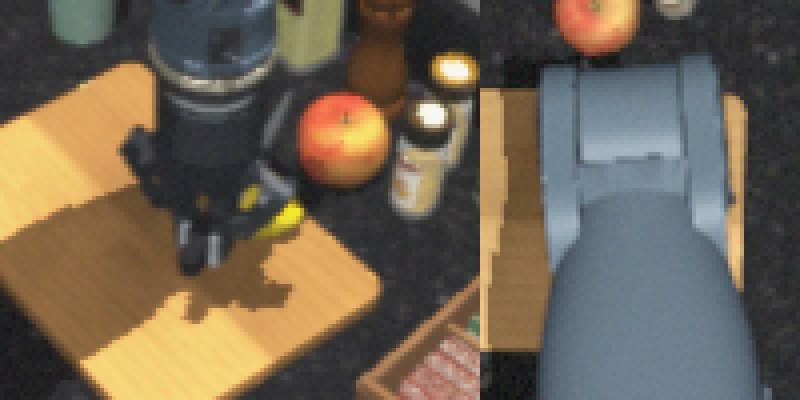

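The final view shows the blade over the lemon, which is at (270,215) in the left half and has not moved. The edge is at z≈0.105, about 27 mm above the peel, and the tool pose is on target.

```bash
python3 -c "
from workcell import *
print(hand_in())"
```

```text
the job is handed in; nothing more can be done
None
```

I drew the small knife from the middle slot and handed the job in with it still held over the lemon. The blade is level with the edge down, straight across the lemon's middle and about 27 mm above the peel; to level it I pivoted it in the grip against a bare patch of the chopping board (up to about 11 N).

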